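Index the turret of a drilling jig

TASK

On the plywood drilling jig, turn the round aluminium guide disc with a fingertip against its black peg until the notch in its rim stands over the steel index pin (beside the red pointer), then press the disc straight down until it is fully home over the pin, and come away. Push and press only: do not grip or lift the disc, do not force it, and leave the pencil, the dowels and the tape measure where they lie.

Things in the scene. Friction and masses are not known exactly. Their poses are not given: they have to be found in the camera images.
- jig: The fixed drilling jig: plywood board 170 (x) x 160 (y) x 18 mm with a dark steel flange of radius 63 mm on it, whose top is 24 mm above the bench. Origin: underside of the board, at its centre, on the disc's axis of rotation; z up. The index pin lies toward its -x side.
- pin (a point): Tip of the steel index pin that stands on the jig's flange, 53 mm from the disc's axis: 8 mm thick, round-ended, tip 8.5 mm above the flange. It does not move. The disc's rim (radius 55 mm) covers it in part; a red pointer 16 mm long lies on the board just outside the flange, in line with it.
- notch (a point): Middle of the notch in the disc's rim at the underside of the disc, 53 mm from the axis. The notch is 13 mm wide, cut 9 mm deep into the rim and right through the disc; a red line 20 x 4 mm on the disc points to it. When it lies over the pin (within about 2.5 mm sideways) the disc can go down.
- peg_top (a point): Centre of the top of the black finger peg on the disc: upright, 11 mm thick, standing 22 mm above the disc's top face, 38 mm from the axis and exactly opposite the notch. Graspable, but only to be pushed sideways.
- hub_top (a point): Centre of the top of the dark hub cap on the disc's axis: radius 14 mm, 4 mm above the disc's top face. A good place to press. It is 48 mm above the bench while the disc is raised and 38 mm when the disc is home.
- disc_turn (a joint): Rotation of the disc about its upright axis, rad, counterclockwise from above positive, no stops, any number of turns. 0 (or 6.283) = notch over the pin; at the start it is between 1.1 and 5.2, and either way round is allowed. Stiff by friction: takes about 0.06 N m (1.6 N at the peg) and stays where it is left.
- disc_press (a joint): How far the disc has been pressed down, m: 0 at the start (disc raised: a disc of radius 55 mm, 10 mm thick, top face 44 mm above the bench), 0.010 fully home against a hard stop, negative if lifted. A snug fit holds it at any height; it takes about 4 to 6 N to press it down and 10 to 20 N shows that it is home; more than 50 N from the fingers counts as gripping or forcing. Off the notch it stops on the pin 2 to 5 mm down.
- pencil: Red flat carpenter pencil, 14 x 175 x 8 mm, loose on the bench about 0.12 m to the jig's +y side, along the jig. Origin: centre of its underside. Leave it.
- dowels: Bundle of thin wooden dowels, 31 x 166 x 20 mm, loose on the bench about 0.13 m to the jig's -y side. Origin: centre of its underside. Leave it.
- tape_measure: Yellow pocket tape measure, 66 x 84 x 44 mm, loose on the bench about 0.16 m to the jig's +x (far) side. Origin: centre of its underside. Leave it.

How it is judged:
At the end, for the whole second after the job is handed in: The disc is pressed down at least 8.5 of its 10 mm with its notch round the pin (centres within 5 mm seen from above) and does not turn; pencil, dowels and tape measure lie within 20 mm of where they started (value of joint disc_press above 0.0085 m and horizontal distance between notch and pin below 0.005 m and velocity of joint disc_turn between -0.05 and 0.05 rad/s and distance of each of pencil, dowels, tape_measure from where it was at the start of the episode below 0.02 m); the robot touches nothing.
It fails at once if the disc is lifted (more than 3 mm above its starting height) (value of joint disc_press below -0.003 m).
It fails at once if the disc or its peg is gripped or forced (more than 50 N between fingers and disc) (contact force between the fingers and disc_press above 50 N).
It fails at once if pencil, dowels or tape measure moved by more than 30 mm (distance of any of pencil, dowels, tape_measure from where it was at the start of the episode above 0.03 m).
It also fails if it takes over 56 s, if anything falls off the work surface, if the arm or the gripper's body presses on something with over 40 N, if the wrist force passes 120 N, or if a joint passes its speed limit or range.

ROBOT

A 6-joint arm with a two-finger parallel gripper is mounted at the origin on a cart in front of the work surface, level with it; the furniture and walls round the work are solid. World frame = base frame: x ahead of the robot, y to its left, z up, the work surface at z = 0. Lengths are in m, angles in rad, forces in N, time in s.
With the tool pointing down it reaches from about 0.4 to 0.825 m from the base axis. Payload 7 kg.
Tool frame: the origin (TCP) lies midway between the tips of the shut fingers; the grasp point (between the pads) lies hold_point_z behind it (hold_point_z is the distance from the TCP to the grasp point, in m); z points along the fingers, y is the line along which they close (so a half turn about z gives the same grasp; the last joint's range is limited). The gripper opens to 88 mm and grips with 3 to 60 N. Pads are 19 mm wide; open, the fingers measure 130 mm over their backs; the gripper's body (78 mm by 193 mm) begins 47 mm behind the grasp point.
Start: joints at [-0.872, 0.359, 0.012, 0, -1.224, -0.288], TCP at [0.27, -0.619, 0.227] pointing down, gripper open.
Joint ranges: [-3.07, 3.07], [-1.43, 2.12], [-1.02, 1.25], [-3.03, 1.67], [-3.05, -0], [-3.03, 3.03]. Speed limits (rad/s): [2.39, 2.39, 3.01, 3.14, 3.14, 3.14].

INTERFACE

Orientations are given as [roll, pitch, yaw] about the fixed x, y, z axes, in that order (R = Rz(yaw) Ry(pitch) Rx(roll)).
In Python, from station import * gives the robot as it stands.
- The arm moves only by the tool apply_moves, never from a script. Its argument "steps" is a list of rows, each an object with "translation": the shift along the world's x, y, z scaled (see below), a list of three; "rotation": the turn, a rotation vector about the world's x, y, z scaled (see below), a list of three. A call has exactly 10 rows; each row is the pose to reach, as a shift and turn from the pose commanded when the call began; what a row does not reach only later rows make up. The controller multiplies each number of a shift by 250 mm and each number of a turn by 30 degrees. A row lasts 1/12 s, in which the tool goes at most 41.7 mm and 7.16 degrees, less where a joint would pass 70% of its speed; a pose out of reach is approached as far as the arm can. A call with a number of a shift or a turn outside -1 to 1 is refused whole. A call with a gripper value outside its range is refused whole. "jaw" is the closure, from -1 (fully open) to 1 (shut), so that 0 is half open, set as the call begins (left out, the last holds). The fingers move at their own pace and stop on an object; "newtons" is the grip in N (left out, the last holds). Time passes only in rows, so rows that repeat a pose let the fingers close, or fill a call up. It gives the time, the measured TCP pose, the force, the opening and the grip force at its end, in the units of the state.
- get_state(): the state, without advancing time (a new reading comes with each control period).
- grab_frame(name): name is "scene" or "side" or "wrist"; returns the picture (420x560x3 uint8, blue, green, red); there is no depth.
- camera_model(name): a dict with "fx", "fy", "cx", "cy" (pixels), "xyz" and "rotation" of the camera in the world. Camera axes: x right, y down, z forward; pixel columns grow to the right and rows downward; lengths in m; the calibration is good to about 2 mm. A picture is of the moment at which its call begins: read the wrist's pose just before it. camera_model takes no time and is no camera call; for the wrist camera it gives the pose at the moment of the call.
- job_done(): hands the job in; it is judged then, once.
The state is a dict: "t": time; "q": joint angles; "qd": joint speeds; "joint_efforts": joint torques, N m; "eef_pos": TCP position; "ee_rot": TCP orientation; "force": force on the tool from outside, world axes, zero at the start; "moment": the same for the moment, N m; "width": finger opening in m; "gripper_force": force on a finger pad.
Only numpy, scipy, OpenCV 4.12 (cv2) and the standard library are available. Lean on these libraries where they do the work, as an engineer would, in place of code of your own. Each camera call takes 0.05 s, during which the arm holds its last target. There are 200 camera calls.

## Working session

There is one attempt and no reset: what is moved stays moved. The work goes in short steps, Python scripts to look and compute and a tool call to move; the robot and the scene stay as the last step left them, time stands still between calls to the robot, and variables do not carry over. Pictures are saved under pics/ and viewed, at most 10 in all, crops included, and the job is handed in when it is done.

Besides the shell and the picture viewer there is one more tool, called after "Emit:" as a command line: name --argument value ..., lists and objects as JSON in quotes. apply_moves: Moves the arm, as the interface text tells. Shifts and turns lie within -1 to 1; 1 stands for 250 mm of shift or 30 degrees of turn. Its arguments: {"type":"object","properties":{"steps":{"type":"array"},"jaw":{"type":"number"},"newtons":{"type":"number"}},"required":["steps"]}

```bash
mkdir -p pics; ls; python3 - <<'E'
from station import *
import cv2
s=get_state();print(s)
for n in("scene","side"):
    print(n,camera_model(n)); cv2.imwrite(f"pics/{n}0.png",grab_frame(n))
E
```

```text
pics
{'t': 0.0, 'q': array([-8.71900821e-01,  3.59421412e-01,  1.10598995e-02, -3.59715509e-04,
       -1.22407035e+00, -2.88123222e-01]), 'qd': array([-0.001581  , -0.00053738, -0.00051617,  0.00082576, -0.00111553,
       -0.0013959 ]), 'joint_efforts': array([-2.79102887e-04, -5.82721245e+01,  2.93045962e+01,  6.99710727e+00,
        6.85335224e-03, -1.41516525e-04]), 'eef_pos': array([ 0.26934257, -0.61841026,  0.22559907]), 'ee_rot': array([ 3.13992844e+00, -1.40578241e-04, -2.73094277e+00]), 'force': array([ 0.31518335,  0.18223583, -0.40779096]), 'moment': array([-0.03300301,  0.01661585, -0.00675492]), 'gripper_force': 0.0, 'width': 0.08757057846752152}
scene {'fx': 502.97634447404084, 'fy': 502.97634447404084, 'cx': 279.38073012569123, 'cy': 210.15600490018755, 'xyz': array([ 0.2853849 , -0.6653522 ,  0.50659413]), 'rotation': array([-2.07269565,  0.00544121, -0.46568609])}
side {'fx': 524.2440586845797, 'fy': 524.2440586845797, 'cx': 291.3305477723203, 'cy': 214.7231125539323, 'xyz': array([0.37936586, 0.8579017 , 0.41893388]), 'rotation': array([-1.93260829,  0.01805996, -2.88587172])}
```

View pics/scene0.png

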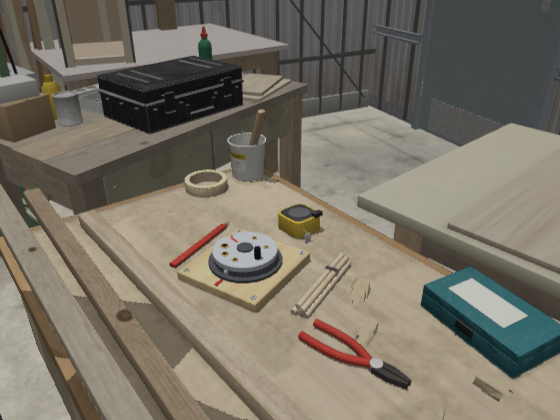

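View pics/side0.png

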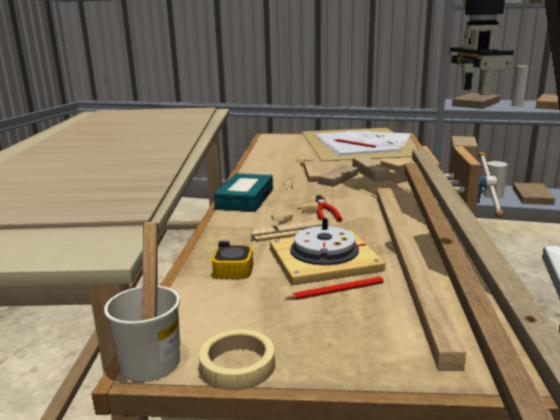

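The scene view shows hub ≈(245,246), peg ≈(257,252), red pointer on the board ≈(221,281) and red notch line ≈(236,238). In the side view, hub ≈(325,236), peg top ≈(325,221).

```bash
cat > h.py <<'E'
from station import *
import numpy as np, cv2
from scipy.spatial.transform import Rotation as Ro
def px2w(c,u,v,z):
    d=Ro.from_euler('xyz',c['rotation']).apply([(u-c['cx'])/c['fx'],(v-c['cy'])/c['fy'],1])
    return c['xyz']+d*(z-c['xyz'][2])/d[2]
def w2px(c,p):
    q=Ro.from_euler('xyz',c['rotation']).inv().apply(np.array(p)-c['xyz'])
    return np.array([c['fx']*q[0]/q[2]+c['cx'],c['fy']*q[1]/q[2]+c['cy']])
E
python3 - <<'E'
from h import *
c=camera_model("scene");s=camera_model("side")
for n,u,v,z in(("hub",245,246,.048),("peg",257,248,.066),("ptr",221,281,.019),("notchline",236,238,.044),("pencil a",173,263,.008),("pencil b",227,227,.008)):print(n,px2w(c,u,v,z).round(4))
for n,u,v,z in(("hub",325,236,.048),("peg",325,220,.066),("notchline",322,244,.044),("ptr",361,245,.019)):print(n,px2w(s,u,v,z).round(4))
for n in("scene","side"):
    im=cv2.imread(f"pics/{n}0.png");u,v=(245,255) if n=="scene" else (325,245)
    cv2.imwrite(f"pics/{n}c.png",cv2.resize(im[v-50:v+50,u-66:u+66],None,fx=6,fy=6,interpolation=2))
E
```

```text
hub [ 0.5509 -0.0029  0.048 ]
peg [ 0.5553 -0.0431  0.066 ]
ptr [ 0.4925 -0.0385  0.019 ]
notchline [0.5495 0.0336 0.044 ]
pencil a [0.4416 0.062  0.008 ]
pencil b [0.5698 0.1335 0.008 ]
hub [0.547  0.0034 0.048 ]
peg [ 0.5536 -0.0291  0.066 ]
notchline [0.547  0.0304 0.044 ]
ptr [ 0.4866 -0.0357  0.019 ]
```

View pics/scenec.png

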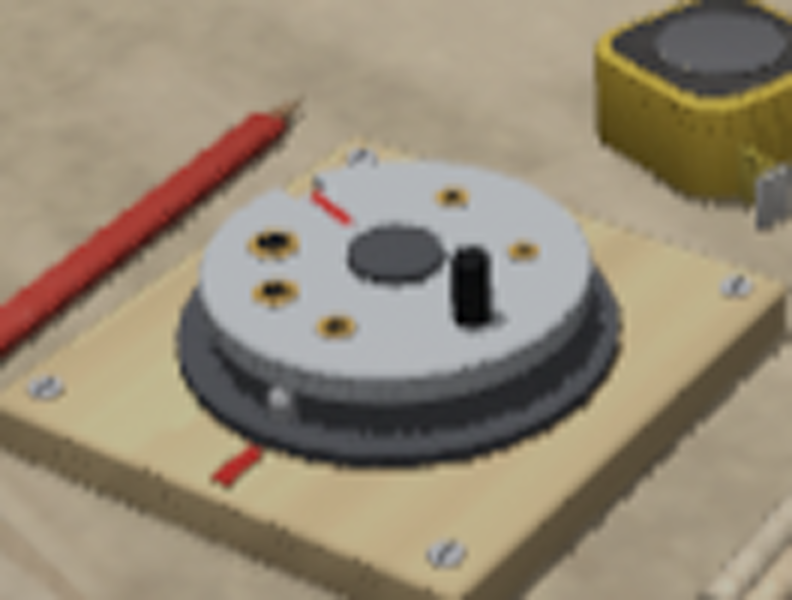

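Emit:
apply_moves --steps '[{"translation": [0.06, 0.12, 0], "rotation": [0, 0, 0]}, {"translation": [0.12, 0.24, 0], "rotation": [0, 0, 0]}, {"translation": [0.18, 0.36, 0], "rotation": [0, 0, 0]}, {"translation": [0.24, 0.48, 0], "rotation": [0, 0, 0]}, {"translation": [0.3, 0.6, 0], "rotation": [0, 0, 0]}, {"translation": [0.36, 0.72, 0], "rotation": [0, 0, 0]}, {"translation": [0.42, 0.84, 0], "rotation": [0, 0, 0]}, {"translation": [0.5, 1, 0], "rotation": [0, 0, 0]}, {"translation": [0.5, 1, 0], "rotation": [0, 0, 0]}, {"translation": [0.5, 1, 0], "rotation": [0, 0, 0]}]' --jaw 1 --newtons 10

```text
t: 0.93
eef_pos: [0.3955, -0.3669, 0.2267]
ee_rot: [3.142, 0.0, -2.727]
force: [1.1, -0.6, 0.3]
width: 0.0264
gripper_force: 0.0
```

Emit:
apply_moves --steps '[{"translation": [0.06, 0.12, 0], "rotation": [0, 0, -0.1]}, {"translation": [0.12, 0.24, 0], "rotation": [0, 0, -0.2]}, {"translation": [0.18, 0.36, 0], "rotation": [0, 0, -0.3]}, {"translation": [0.24, 0.48, 0], "rotation": [0, 0, -0.4]}, {"translation": [0.3, 0.6, 0], "rotation": [0, 0, -0.5]}, {"translation": [0.36, 0.72, 0], "rotation": [0, 0, -0.6]}, {"translation": [0.42, 0.84, 0], "rotation": [0, 0, -0.7]}, {"translation": [0.5, 1, 0], "rotation": [0, 0, -0.78]}, {"translation": [0.5, 1, 0], "rotation": [0, 0, -0.78]}, {"translation": [0.5, 1, 0], "rotation": [0, 0, -0.78]}]'

```text
t: 1.77
eef_pos: [0.5203, -0.1179, 0.226]
ee_rot: [-3.141, -0.001, -3.137]
force: [-0.3, -0.1, -0.4]
width: 0.0005
gripper_force: 0.0
```

```bash
python3 - <<'E'
from h import *
s=get_state();print(s['t'],s['eef_pos'],s['ee_rot'],s['q'],s['width'],s['force'])
c=camera_model("wrist");print(c); cv2.imwrite("pics/w1.png",grab_frame("wrist"))
print(w2px(c,[.549,0,.048]))
E
```

```text
1.7667 [ 0.52028759 -0.11790233  0.22604859] [-3.14147721e+00 -8.74191618e-04 -3.13697098e+00] [ 1.44908272e-01  1.26570853e-01 -2.99245399e-01 -8.70201283e-06
 -1.14586182e+00 -1.71107929e+00] 0.00046249694179873536 [-0.29060049 -0.08521046 -0.44037953]
{'fx': 341.2563353969278, 'fy': 341.2563353969278, 'cx': 280.87593166799525, 'cy': 218.6132635989971, 'xyz': array([ 0.45242839, -0.11752259,  0.38508874]), 'rotation': array([ 2.88565955e+00, -9.00053355e-04,  1.57446672e+00])}
[394.5712637  226.86589688]
```

View pics/w1.png

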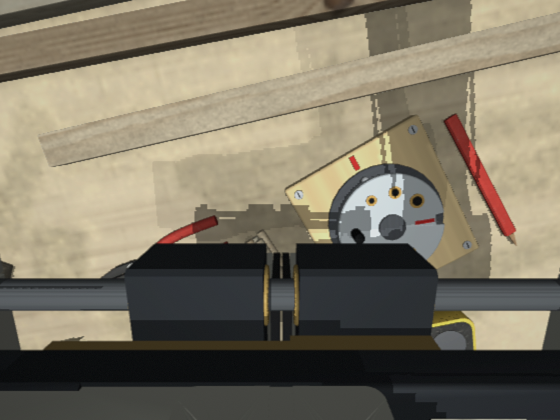

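The wrist view shows hub ≈(392,227), notch line ≈(425,222), peg top ≈(358,233), pointer ≈(354,162) and shut fingers below centre.

```bash
python3 - <<'E'
from h import *
c=camera_model("wrist")
P={n:px2w(c,u,v,z)[:2] for n,u,v,z in(("hub",392,227,.048),("peg",358,233,.066),("ptr",354,162,.018),("line",425,222,.044),("board1",299,194.5,.018),("b2",412,130,.018),("b3",467,244,.018))}
for n,p in P.items():
    d=p-P["hub"];print(n,p.round(4),np.hypot(*d).round(4),np.degrees(np.arctan2(d[1],d[0])).round(1))
E
```

```text
hub [ 0.5485 -0.0037] 0.0 0.0
peg [ 0.5495 -0.0425] 0.0389 -88.5
ptr [ 0.4852 -0.0401] 0.0731 -150.1
line [0.5442 0.0314] 0.0354 97.0
board1 [ 0.5205 -0.0982] 0.0986 -106.5
b2 [0.452  0.0184] 0.099 167.1
b3 [0.5769 0.0933] 0.1011 73.7
```

Emit:
apply_moves --steps '[{"translation": [0, 0.1, 0], "rotation": [0, 0, -0.1]}, {"translation": [0.01, 0.2, 0], "rotation": [0, 0, -0.2]}, {"translation": [0.02, 0.326, -0.05], "rotation": [0, 0, -0.3]}, {"translation": [0.02, 0.326, -0.15], "rotation": [0, 0, -0.4]}, {"translation": [0.02, 0.326, -0.25], "rotation": [0, 0, -0.46]}, {"translation": [0.02, 0.326, -0.35], "rotation": [0, 0, -0.46]}, {"translation": [0.02, 0.326, -0.45], "rotation": [0, 0, -0.46]}, {"translation": [0.02, 0.326, -0.5], "rotation": [0, 0, -0.46]}, {"translation": [0.02, 0.326, -0.5], "rotation": [0, 0, -0.46]}, {"translation": [0.02, 0.326, -0.5], "rotation": [0, 0, -0.46]}]'

```text
t: 2.65
eef_pos: [0.524, -0.039, 0.1013]
ee_rot: [-3.14, -0.001, 2.902]
force: [0.7, -0.3, 0.7]
width: 0.0006
gripper_force: 0.0
```

```bash
python3 - <<'E'
from h import *
s=get_state();print(s['t'],s['eef_pos'],np.degrees(s['ee_rot']),s['q'],s['width'],s['force'])
a=grab_frame("wrist");b=grab_frame("scene")
cv2.imwrite("pics/w2.png",np.hstack([cv2.resize(a[:,100:],(400,365)),cv2.resize(b[150:350,150:370],(400,365))]))
E
```

```text
2.65 [ 0.52402842 -0.03899486  0.10129568] [-1.79932658e+02 -7.95668498e-02  1.66253626e+02] [ 2.99585613e-01  2.35320414e-01 -4.81383168e-01  3.90657465e-04
 -8.55888025e-01 -2.11055696e+00] 0.0006122014556179932 [ 0.7385421  -0.34588643  0.67165659]
```

View pics/w2.png

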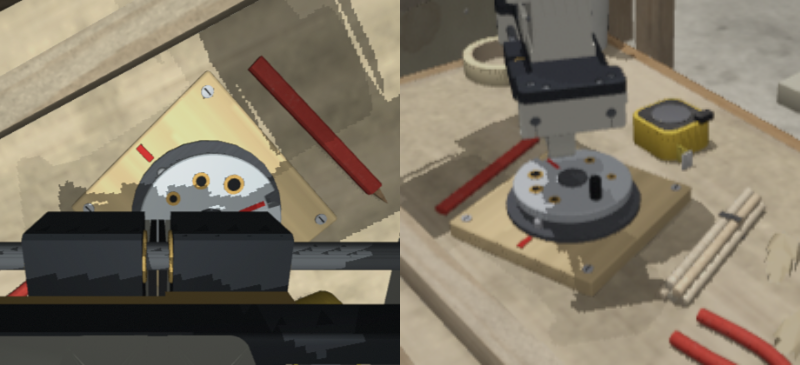

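```bash
python3 - <<'E'
from h import *
c=camera_model("scene")
print(w2px(c,[.524,-.039,.1013]),w2px(c,[.549,-.003,.048]))
E
```

```text
[236.9077039  232.62793656] [243.96799425 246.33035938]
```

Emit:
apply_moves --steps '[{"translation": [0.0, 0.0, -0.04], "rotation": [0, 0, 0]}, {"translation": [0.0, 0.0, -0.08], "rotation": [0, 0, 0]}, {"translation": [0.0, 0.0, -0.12], "rotation": [0, 0, 0]}, {"translation": [0.0, 0.0, -0.15], "rotation": [0, 0, 0]}, {"translation": [0.0, 0.0, -0.17], "rotation": [0, 0, 0]}, {"translation": [0.0, 0.0, -0.19], "rotation": [0, 0, 0]}, {"translation": [0.0, 0.0, -0.19], "rotation": [0, 0, 0]}, {"translation": [0.0, 0.0, -0.19], "rotation": [0, 0, 0]}, {"translation": [0.0, 0.0, -0.19], "rotation": [0, 0, 0]}, {"translation": [0.0, 0.0, -0.19], "rotation": [0, 0, 0]}]'

```text
t: 3.58
eef_pos: [0.5249, -0.0372, 0.0544]
ee_rot: [3.141, 0.001, 2.903]
force: [-0.3, 1.3, -0.6]
width: 0.0006
gripper_force: 0.0
```

```bash
python3 - <<'E'
from h import *
s=get_state();print(s['t'],s['eef_pos'],np.degrees(s['ee_rot']),s['force'])
for a in(-125,-85,-45):
    p=lambda f:.04085*np.array([np.cos(np.radians(f)),np.sin(np.radians(f))])
    print(a,[list(((p(a+4*k)-p(a))/.25).round(3)) for k in range(1,11)])
E
```

```text
3.5833 [ 0.52485639 -0.03721832  0.05444329] [1.79982806e+02 3.71832466e-02 1.66347321e+02] [-0.29912328  1.29015022 -0.57820395]
-125 [[np.float64(0.01), np.float64(-0.006)], [np.float64(0.02), np.float64(-0.012)], [np.float64(0.03), np.float64(-0.017)], [np.float64(0.041), np.float64(-0.021)], [np.float64(0.051), np.float64(-0.024)], [np.float64(0.063), np.float64(-0.027)], [np.float64(0.074), np.float64(-0.028)], [np.float64(0.085), np.float64(-0.029)], [np.float64(0.097), np.float64(-0.03)], [np.float64(0.108), np.float64(-0.029)]]
-85 [[np.float64(0.011), np.float64(0.001)], [np.float64(0.023), np.float64(0.004)], [np.float64(0.034), np.float64(0.007)], [np.float64(0.044), np.float64(0.01)], [np.float64(0.055), np.float64(0.015)], [np.float64(0.065), np.float64(0.02)], [np.float64(0.075), np.float64(0.026)], [np.float64(0.084), np.float64(0.032)], [np.float64(0.093), np.float64(0.039)], [np.float64(0.101), np.float64(0.047)]]
-45 [[np.float64(0.008), np.float64(0.008)], [np.float64(0.015), np.float64(0.017)], [np.float64(0.021), np.float64(0.027)], [np.float64(0.027), np.float64(0.036)], [np.float64(0.033), np.float64(0.046)], [np.float64(0.037), np.float64(0.057)], [np.float64(0.041), np.float64(0.068)], [np.float64(0.044), np.float64(0.079)], [np.float64(0.046), np.float64(0.09)], [np.float64(0.047), np.float64(0.101)]]
```

Rotation 4° per row = 0.133 units.

Emit:
apply_moves --steps '[{"translation": [0.01, -0.006, 0], "rotation": [0, 0, 0.133]}, {"translation": [0.02, -0.012, 0], "rotation": [0, 0, 0.267]}, {"translation": [0.03, -0.017, 0], "rotation": [0, 0, 0.4]}, {"translation": [0.041, -0.021, 0], "rotation": [0, 0, 0.533]}, {"translation": [0.051, -0.024, 0], "rotation": [0, 0, 0.667]}, {"translation": [0.063, -0.027, 0], "rotation": [0, 0, 0.8]}, {"translation": [0.074, -0.028, 0], "rotation": [0, 0, 0.9]}, {"translation": [0.085, -0.029, 0], "rotation": [0, 0, 1.0]}, {"translation": [0.097, -0.03, 0], "rotation": [0, 0, 1.0]}, {"translation": [0.108, -0.029, 0], "rotation": [0, 0, 1.0]}]'

```text
t: 4.42
eef_pos: [0.5512, -0.0444, 0.0541]
ee_rot: [3.141, -0.0, -2.858]
force: [-2.8, 4.7, 1.3]
width: 0.0003
gripper_force: 2.0
```

```bash
python3 - <<'E'
from h import *
p=lambda f:.04085*np.array([np.cos(np.radians(f)),np.sin(np.radians(f))])
for a,b in((-85,-57),(-57,-29),(-29,-1)):
    print(a,[((p(a+(b-a)*k/10)-p(a))/.25).round(3).tolist() for k in range(1,11)])
E
```

```text
-85 [[0.008, 0.001], [0.016, 0.002], [0.024, 0.004], [0.031, 0.006], [0.039, 0.008], [0.046, 0.011], [0.054, 0.014], [0.061, 0.018], [0.068, 0.022], [0.075, 0.026]]
-57 [[0.007, 0.005], [0.013, 0.009], [0.019, 0.014], [0.025, 0.02], [0.031, 0.026], [0.036, 0.032], [0.041, 0.038], [0.046, 0.044], [0.05, 0.051], [0.054, 0.058]]
-29 [[0.004, 0.007], [0.007, 0.014], [0.01, 0.022], [0.013, 0.029], [0.015, 0.037], [0.017, 0.045], [0.018, 0.053], [0.019, 0.06], [0.02, 0.068], [0.02, 0.076]]
```

Emit:
apply_moves --steps '[{"translation": [0.008, 0.001, 0], "rotation": [0, 0, 0.15]}, {"translation": [0.016, 0.002, 0], "rotation": [0, 0, 0.3]}, {"translation": [0.024, 0.004, 0], "rotation": [0, 0, 0.4]}, {"translation": [0.031, 0.006, 0], "rotation": [0, 0, 0.5]}, {"translation": [0.039, 0.008, 0], "rotation": [0, 0, 0.6]}, {"translation": [0.046, 0.011, 0], "rotation": [0, 0, 0.7]}, {"translation": [0.054, 0.014, 0], "rotation": [0, 0, 0.8]}, {"translation": [0.061, 0.018, 0], "rotation": [0, 0, 0.9]}, {"translation": [0.068, 0.022, 0], "rotation": [0, 0, 1.0]}, {"translation": [0.075, 0.026, 0], "rotation": [0, 0, 1.0]}]'

```text
t: 5.25
eef_pos: [0.5702, -0.0383, 0.0541]
ee_rot: [3.142, -0.0, -2.332]
force: [-1.9, -0.5, 1.2]
width: 0.0001
gripper_force: 1.1
```

Emit:
apply_moves --steps '[{"translation": [0.007, 0.005, 0], "rotation": [0, 0, 0.15]}, {"translation": [0.013, 0.009, 0], "rotation": [0, 0, 0.3]}, {"translation": [0.019, 0.014, 0], "rotation": [0, 0, 0.4]}, {"translation": [0.025, 0.02, 0], "rotation": [0, 0, 0.5]}, {"translation": [0.031, 0.026, 0], "rotation": [0, 0, 0.6]}, {"translation": [0.036, 0.032, 0], "rotation": [0, 0, 0.7]}, {"translation": [0.041, 0.038, 0], "rotation": [0, 0, 0.8]}, {"translation": [0.046, 0.044, 0], "rotation": [0, 0, 0.9]}, {"translation": [0.05, 0.051, 0], "rotation": [0, 0, 1.0]}, {"translation": [0.054, 0.058, 0], "rotation": [0, 0, 1.0]}]'

```text
t: 6.08
eef_pos: [0.5842, -0.0237, 0.0541]
ee_rot: [-3.141, -0.0, -1.81]
force: [-0.6, -2.1, -0.4]
width: 0.0003
gripper_force: 0.9
```

```bash
python3 - <<'E'
from h import *
s=get_state();print(s['t'],s['eef_pos'],np.degrees(s['ee_rot']),s['force'],s['q'])
d=s['eef_pos'][:2]-[.5487,-.0028];print(np.hypot(*d),np.degrees(np.arctan2(d[1],d[0])))
a=grab_frame("wrist");b=grab_frame("scene")
cv2.imwrite("pics/w3.png",np.hstack([cv2.resize(a[:,100:],(400,365)),cv2.resize(b[150:350,150:370],(400,365))]))
E
```

```text
6.0833 [ 0.58418002 -0.02367827  0.05414913] [-1.79975216e+02 -5.20959829e-03 -1.03694727e+02] [-0.55077938 -2.1115104  -0.4313365 ] [ 2.93936626e-01  3.78304357e-01 -4.00752402e-01  4.19057137e-04
 -7.91413232e-01 -5.33249157e-01]
0.04116714717271855 -30.47474481617213
```

View pics/w3.png

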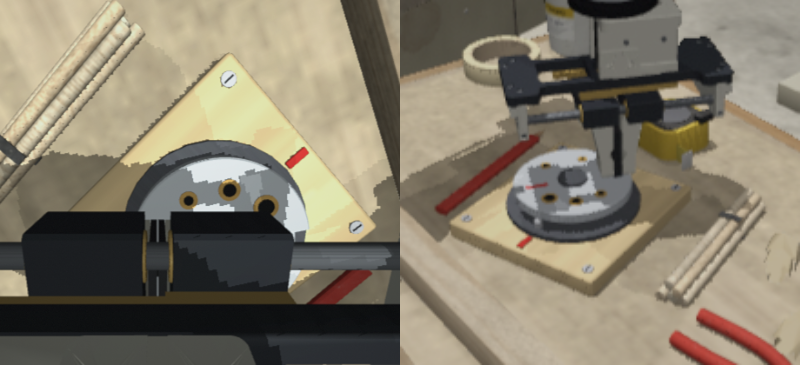

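The disc turns as intended; the notch line is at ≈(537,186) in the right crop, moving towards the pointer at (525,243).

Emit:
apply_moves --steps '[{"translation": [0.004, 0.007, 0], "rotation": [0, 0, 0.15]}, {"translation": [0.007, 0.014, 0], "rotation": [0, 0, 0.3]}, {"translation": [0.01, 0.022, 0], "rotation": [0, 0, 0.4]}, {"translation": [0.013, 0.029, 0], "rotation": [0, 0, 0.5]}, {"translation": [0.015, 0.037, 0], "rotation": [0, 0, 0.6]}, {"translation": [0.017, 0.045, 0], "rotation": [0, 0, 0.7]}, {"translation": [0.018, 0.053, 0], "rotation": [0, 0, 0.8]}, {"translation": [0.019, 0.06, 0], "rotation": [0, 0, 0.9]}, {"translation": [0.02, 0.068, 0], "rotation": [0, 0, 1.0]}, {"translation": [0.02, 0.076, 0], "rotation": [0, 0, 1.0]}]'

```text
t: 7.02
eef_pos: [0.5893, -0.0045, 0.0542]
ee_rot: [-3.141, -0.0, -1.286]
force: [0.3, -2.2, 0.2]
width: 0.0006
gripper_force: 0.9
```

```bash
python3 - <<'E'
from h import *
s=get_state();print(s['t'],s['eef_pos'],np.degrees(s['ee_rot']),s['force'])
d=s['eef_pos'][:2]-[.5487,-.0028];print(np.hypot(*d),np.degrees(np.arctan2(d[1],d[0])))
b=grab_frame("scene")
cv2.imwrite("pics/s4.png",cv2.resize(b[205:305,179:311],None,fx=6,fy=6,interpolation=2))
E
```

```text
7.0167 [ 0.58934734 -0.00445249  0.05424899] [-1.79943741e+02 -1.00959643e-02 -7.36782376e+01] [ 0.27541887 -2.17533862  0.18315258]
0.040680915982501745 -2.3280355741587315
```

View pics/s4.png

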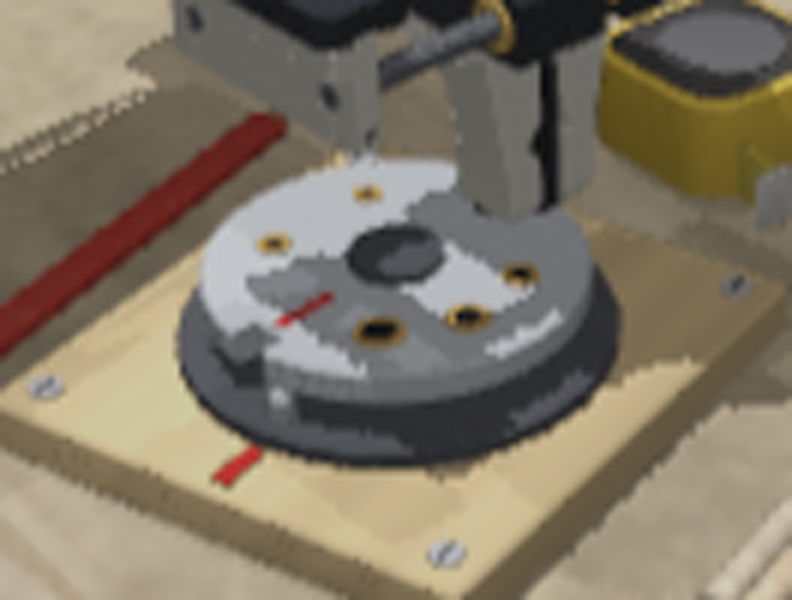

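Red line ends at ≈(331,296) and (278,325) of the crop; the pin tip is at ≈(280,393), pointer (220,476)–(260,454).

```bash
python3 - <<'E'
from h import *
c=camera_model("scene")
f=lambda x,y,z:px2w(c,179+x/6,205+y/6,z)[:2]
H=f(396,253,.048);print(H)
for n,p in dict(l1=f(331,297,.044),l2=f(279,325,.044),pin=f(280,395,.030),p1=f(220,476,.018),p2=f(258,454,.018)).items():
    d=p-H;print(n,np.hypot(*d).round(4),np.degrees(np.arctan2(d[1],d[0])).round(1))
# colour centroid of the red line from this frame
b=grab_frame("scene").astype(int)[205:305,179:311]
m=((b[...,2]-np.maximum(b[...,0],b[...,1]))>50).astype(np.uint8)
n,l,st,ce=cv2.connectedComponentsWithStats(m)
for i in range(1,n):
    if st[i,4]>8:
        u,v=ce[i];p=px2w(c,179+u,205+v,.044 if v<65 else .018)[:2]-H;print(ce[i],st[i,4],np.hypot(*p).round(4),np.degrees(np.arctan2(p[1],p[0])).round(1))
E
```

```text
[ 0.54952376 -0.00615747]
l1 0.0233 -163.8
l2 0.042 -162.4
pin 0.0514 -151.6
p1 0.0761 -152.2
p2 0.063 -150.5
[21.65189873 37.68987342] 316 0.0801 138.2
[49.82352941 51.52941176] 17 0.0334 -166.1
[39.11111111 77.11111111] 27 0.0694 -152.8
```

Emit:
apply_moves --steps '[{"translation": [0.0, 0.003, 0], "rotation": [0, 0, 0.1]}, {"translation": [0.0, 0.006, 0], "rotation": [0, 0, 0.2]}, {"translation": [0.0, 0.009, 0], "rotation": [0, 0, 0.3]}, {"translation": [0.0, 0.012, 0], "rotation": [0, 0, 0.38]}, {"translation": [-0.001, 0.015, 0], "rotation": [0, 0, 0.38]}, {"translation": [-0.001, 0.018, 0], "rotation": [0, 0, 0.38]}, {"translation": [-0.001, 0.021, 0], "rotation": [0, 0, 0.38]}, {"translation": [-0.002, 0.024, 0], "rotation": [0, 0, 0.38]}, {"translation": [-0.002, 0.026, 0], "rotation": [0, 0, 0.38]}, {"translation": [-0.002, 0.026, 0], "rotation": [0, 0, 0.38]}]'

```text
t: 7.95
eef_pos: [0.5884, 0.002, 0.0542]
ee_rot: [-3.141, -0.0, -1.087]
force: [1.8, 0.1, 0.4]
width: 0.0006
gripper_force: 1.1
```

Emit:
apply_moves --steps '[{"translation": [0.01, -0.02, 0], "rotation": [0, 0, 0]}, {"translation": [0.02, -0.04, 0], "rotation": [0, 0, 0]}, {"translation": [0.02, -0.04, 0.1], "rotation": [0, 0, 0]}, {"translation": [0.02, -0.04, 0.2], "rotation": [0, 0, 0]}, {"translation": [0.02, 0.02, 0.3], "rotation": [0, 0, 0]}, {"translation": [0.02, 0.1, 0.4], "rotation": [0, 0, 0]}, {"translation": [0.02, 0.2, 0.5], "rotation": [0, 0, 0]}, {"translation": [0.02, 0.25, 0.5], "rotation": [0, 0, 0]}, {"translation": [0.02, 0.25, 0.5], "rotation": [0, 0, 0]}, {"translation": [0.02, 0.25, 0.5], "rotation": [0, 0, 0]}]'

```text
t: 8.78
eef_pos: [0.5927, 0.0645, 0.1786]
ee_rot: [3.141, 0.001, -1.086]
force: [-0.5, 0.4, -0.3]
width: 0.0006
gripper_force: 0.0
```

```bash
python3 - <<'E'
from h import *
s=get_state();print(s['t'],s['eef_pos'],np.degrees(s['ee_rot']),s['force'])
c=camera_model("wrist");A=[.5487,-.0028,.044];u,v=w2px(c,A).astype(int);print(u,v,c)
a=grab_frame("wrist"); cv2.imwrite("pics/w5full.png",a)
x0,y0=max(0,u-90),max(0,v-75);print(x0,y0)
cv2.imwrite("pics/w5.png",cv2.resize(a[y0:y0+140,x0:x0+180],None,fx=4,fy=4,interpolation=2))
E
```

```text
8.7833 [0.59268363 0.06452618 0.17856535] [ 1.79943011e+02  3.30083357e-02 -6.22196498e+01] [-0.52586831  0.35766018 -0.32492198]
363 163 {'fx': 341.2563353969278, 'fy': 341.2563353969278, 'cx': 280.87593166799525, 'cy': 218.6132635989971, 'xyz': array([0.62512153, 0.00466895, 0.33751955]), 'rotation': array([ 2.88179503e+00, -1.46496097e-03, -2.65767828e+00])}
273 88
```

View pics/w5.png

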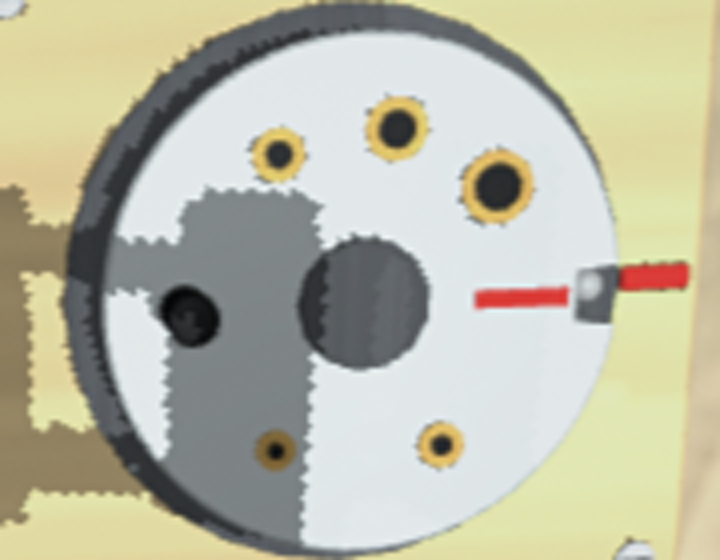

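The close view shows hub ≈(364,302), notch line ≈(475,300)–(568,297), pin ≈(590,285) inside the notch but off-centre, pointer ≈(654,276).

```bash
python3 - <<'E'
from h import *
c=camera_model("wrist");s=get_state()
f=lambda x,y,z:px2w(c,273+x/4,88+y/4,z)[:2]
H=f(364,302,.048);print(H)
for n,p in dict(l1=f(476,300,.044),l2=f(567,297,.044),notch=f(593,296,.044),notchb=f(577,295,.044),peg=f(190,316,.066),pin=f(591,288,.031),q1=f(622,279,.018),q2=f(687,274,.018),s1=f(634,550,.018)).items():
    d=p-H;print(n,np.hypot(*d).round(4),np.degrees(np.arctan2(d[1],d[0])).round(1))
E
```

```text
[ 0.54904826 -0.00309481]
l1 0.0248 -152.3
l2 0.0442 -151.5
notch 0.0497 -151.3
notchb 0.0463 -151.0
peg 0.0386 29.1
pin 0.0544 -150.9
q1 0.0667 -150.4
q2 0.0816 -149.9
s1 0.0993 168.4
```

Emit:
apply_moves --steps '[{"translation": [-0.06, -0.09, 0], "rotation": [0, 0, 0.2]}, {"translation": [-0.12, -0.18, 0], "rotation": [0, 0, 0.4]}, {"translation": [-0.175, -0.27, -0.03], "rotation": [0, 0, 0.6]}, {"translation": [-0.175, -0.27, -0.1], "rotation": [0, 0, 0.8]}, {"translation": [-0.175, -0.27, -0.2], "rotation": [0, 0, 1.0]}, {"translation": [-0.175, -0.27, -0.3], "rotation": [0, 0, 1.0]}, {"translation": [-0.175, -0.27, -0.38], "rotation": [0, 0, 1.0]}, {"translation": [-0.175, -0.27, -0.44], "rotation": [0, 0, 1.0]}, {"translation": [-0.175, -0.27, -0.47], "rotation": [0, 0, 1.0]}, {"translation": [-0.175, -0.27, -0.47], "rotation": [0, 0, 1.0]}]'

```text
t: 9.67
eef_pos: [0.5477, -0.0044, 0.0591]
ee_rot: [3.138, 0.003, -0.564]
force: [-0.0, -0.2, 0.5]
width: 0.0007
gripper_force: 0.0
```

Emit:
apply_moves --steps '[{"translation": [0, 0, -0.01], "rotation": [0, 0, 0]}, {"translation": [0, 0, -0.02], "rotation": [0, 0, 0]}, {"translation": [0, 0, -0.025], "rotation": [0, 0, 0]}, {"translation": [0, 0, -0.03], "rotation": [0, 0, 0]}, {"translation": [0, 0, -0.035], "rotation": [0, 0, 0]}, {"translation": [0, 0, -0.04], "rotation": [0, 0, 0]}, {"translation": [0, 0, -0.045], "rotation": [0, 0, 0]}, {"translation": [0, 0, -0.05], "rotation": [0, 0, 0]}, {"translation": [0, 0, -0.055], "rotation": [0, 0, 0]}, {"translation": [0, 0, -0.055], "rotation": [0, 0, 0]}]'

```text
t: 10.5
eef_pos: [0.5496, -0.003, 0.0478]
ee_rot: [-3.142, -0.0, -0.563]
force: [0.2, 0.8, 0.1]
width: 0.0006
gripper_force: 0.2
```

Emit:
apply_moves --steps '[{"translation": [0, 0, -0.002], "rotation": [0, 0, 0]}, {"translation": [0, 0, -0.004], "rotation": [0, 0, 0]}, {"translation": [0, 0, -0.006], "rotation": [0, 0, 0]}, {"translation": [0, 0, -0.008], "rotation": [0, 0, 0]}, {"translation": [0, 0, -0.01], "rotation": [0, 0, 0]}, {"translation": [0, 0, -0.012], "rotation": [0, 0, 0]}, {"translation": [0, 0, -0.014], "rotation": [0, 0, 0]}, {"translation": [0, 0, -0.016], "rotation": [0, 0, 0]}, {"translation": [0, 0, -0.016], "rotation": [0, 0, 0]}, {"translation": [0, 0, -0.016], "rotation": [0, 0, 0]}]'

```text
t: 11.33
eef_pos: [0.5496, -0.003, 0.0441]
ee_rot: [-3.141, -0.0, -0.563]
force: [-1.5, -0.3, 5.4]
width: 0.0004
gripper_force: 2.6
```

5.4 N and 4 mm down: it is sliding in; continue.

Emit:
apply_moves --steps '[{"translation": [0, 0, -0.002], "rotation": [0, 0, 0]}, {"translation": [0, 0, -0.004], "rotation": [0, 0, 0]}, {"translation": [0, 0, -0.006], "rotation": [0, 0, 0]}, {"translation": [0, 0, -0.008], "rotation": [0, 0, 0]}, {"translation": [0, 0, -0.01], "rotation": [0, 0, 0]}, {"translation": [0, 0, -0.012], "rotation": [0, 0, 0]}, {"translation": [0, 0, -0.012], "rotation": [0, 0, 0]}, {"translation": [0, 0, -0.012], "rotation": [0, 0, 0]}, {"translation": [0, 0, -0.012], "rotation": [0, 0, 0]}, {"translation": [0, 0, -0.012], "rotation": [0, 0, 0]}]'

```text
t: 12.17
eef_pos: [0.5496, -0.003, 0.0409]
ee_rot: [-3.141, -0.0, -0.563]
force: [-1.4, 0.1, 5.0]
width: 0.0006
gripper_force: 2.5
```

Emit:
apply_moves --steps '[{"translation": [0, 0, -0.002], "rotation": [0, 0, 0]}, {"translation": [0, 0, -0.004], "rotation": [0, 0, 0]}, {"translation": [0, 0, -0.006], "rotation": [0, 0, 0]}, {"translation": [0, 0, -0.008], "rotation": [0, 0, 0]}, {"translation": [0, 0, -0.01], "rotation": [0, 0, 0]}, {"translation": [0, 0, -0.011], "rotation": [0, 0, 0]}, {"translation": [0, 0, -0.012], "rotation": [0, 0, 0]}, {"translation": [0, 0, -0.012], "rotation": [0, 0, 0]}, {"translation": [0, 0, -0.012], "rotation": [0, 0, 0]}, {"translation": [0, 0, -0.012], "rotation": [0, 0, 0]}]'

```text
t: 13.0
eef_pos: [0.5497, -0.0031, 0.0382]
ee_rot: [-3.141, -0.0, -0.563]
force: [-2.4, 0.7, 8.1]
width: 0.0001
gripper_force: 4.1
```

Almost home; a small further push to see the stop.

Emit:
apply_moves --steps '[{"translation": [0, 0, -0.001], "rotation": [0, 0, 0]}, {"translation": [0, 0, -0.002], "rotation": [0, 0, 0]}, {"translation": [0, 0, -0.003], "rotation": [0, 0, 0]}, {"translation": [0, 0, -0.004], "rotation": [0, 0, 0]}, {"translation": [0, 0, -0.004], "rotation": [0, 0, 0]}, {"translation": [0, 0, -0.004], "rotation": [0, 0, 0]}, {"translation": [0, 0, -0.004], "rotation": [0, 0, 0]}, {"translation": [0, 0, -0.004], "rotation": [0, 0, 0]}, {"translation": [0, 0, -0.004], "rotation": [0, 0, 0]}, {"translation": [0, 0, -0.004], "rotation": [0, 0, 0]}]'

```text
t: 13.83
eef_pos: [0.5498, -0.0031, 0.0381]
ee_rot: [-3.141, -0.001, -0.563]
force: [-5.7, 1.3, 16.7]
width: 0.0008
gripper_force: 8.3
```

Hard stop at 38 mm with 16.7 N: home. Come away.

Emit:
apply_moves --steps '[{"translation": [0, 0, 0.01], "rotation": [0, 0, 0]}, {"translation": [0, 0, 0.04], "rotation": [0, 0, 0]}, {"translation": [0, 0, 0.1], "rotation": [0, 0, 0]}, {"translation": [0, 0, 0.2], "rotation": [0, 0, 0]}, {"translation": [0, 0, 0.3], "rotation": [0, 0, 0]}, {"translation": [0, 0, 0.4], "rotation": [0, 0, 0]}, {"translation": [0, 0, 0.5], "rotation": [0, 0, 0]}, {"translation": [0, 0, 0.5], "rotation": [0, 0, 0]}, {"translation": [0, 0, 0.5], "rotation": [0, 0, 0]}, {"translation": [0, 0, 0.5], "rotation": [0, 0, 0]}]'

```text
t: 14.67
eef_pos: [0.5491, -0.0031, 0.1615]
ee_rot: [-3.142, 0.001, -0.563]
force: [-0.5, 0.4, -1.2]
width: 0.0004
gripper_force: 0.0
```

```bash
python3 - <<'E'
from h import *
b=grab_frame("scene")
cv2.imwrite("pics/s6.png",cv2.resize(b[195:315,169:329],None,fx=5,fy=5,interpolation=2))
E
```

```text
(no output)
```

View pics/s6.png

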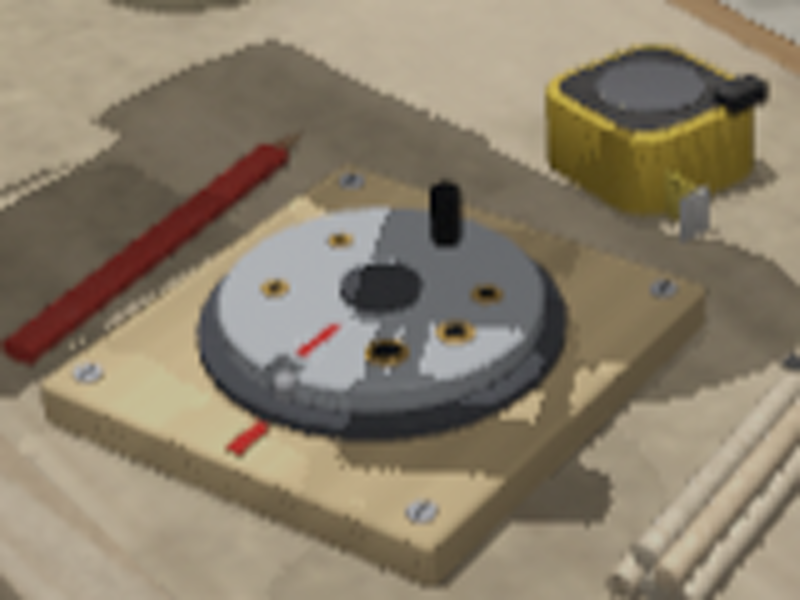

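The disc is down, with the pin standing in the notch at ≈(288,378) and the red line in line with the pointer. Pencil, tape measure and dowels look undisturbed.

```bash
python3 -c "
from station import *
print(job_done())"
```

```text
the job is handed in; nothing more can be done
None
```

The guide disc is turned with its notch round the index pin and pressed home: it met a hard stop with the hub at 38 mm and 16.7 N. The arm is clear, the pencil, dowels and tape measure look undisturbed, and the job is handed in (no verdict was returned).

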